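Set up the painting box

ROBOT

A 6-joint arm with a two-finger parallel gripper is mounted at the origin on a cart in front of the work surface, level with it; the furniture and walls round the work are solid. World frame = base frame: x ahead of the robot, y to its left, z up, the work surface at z = 0. Lengths are in m, angles in rad, forces in N, time in s.
With the tool pointing down it reaches from about 0.325 to 0.775 m from the base axis. Payload 5.5 kg.
Tool frame: the origin (TCP) lies at the very end of the fingers, on their centre line; the grasp point (between the pads) lies 19 mm behind it; z points along the fingers, y is the direction in which the jaws open and shut (so a half turn about z gives the same grasp; the last joint's range is limited). The gripper opens to 85 mm and grips with 20 to 120 N. Pads are 22 mm wide; open, the fingers measure 114 mm over their backs; the gripper's body (76 mm by 85 mm) begins 54 mm behind the grasp point. The pads swing forward as they close: fully open they stand 13 mm farther back than shut.
Start: joints at [-1.399, 0.091, 1.231, -0, 1.82, -0.057], TCP at [0.136, -0.584, 0.195] pointing down, gripper open.
Joint ranges: [-2.87, 2.87], [-0.86, 2.18], [0.17, 2.46], [-1.51, 4.65], [0.06, 2.69], [-2.65, 2.65]. Speed limits (rad/s): [2.57, 2.57, 3.01, 3.14, 3.14, 3.14].

INTERFACE

Orientations are given as a unit quaternion [w, x, y, z].
In Python, from bench import * gives the robot as it stands.
- The arm moves only by the tool apply_moves, never from a script. Its argument "rows" is text: rows parted by semicolons, each of 7 numbers parted by spaces: the shift along the tool's x, y, z in mm, then the turn, a rotation vector about the tool's x, y, z in degrees, then the gripper command: -1 is shut, 1 is fully open, values between are in proportion. A call has 1 to 5 rows; each row is the pose to reach, as a shift and turn from the pose commanded when the call began, along the tool's axes at that moment; what a row does not reach only later rows make up. A row lasts 1/8 s, in which the tool goes at most 62.5 mm and 10.7 degrees, less where a joint would pass 70% of its speed; a pose out of reach is approached as far as the arm can. A call with a gripper value outside its range is refused whole. The fingers move at their own pace and stop on an object; the grip force is fixed at half the most. Time passes only in rows, so rows that repeat a pose let the fingers close. It gives the time, the measured TCP pose, the force and the opening at its end, in the units of the state.
- state(): the state, without advancing time (a new reading comes with each control period).
- capture(name): name is "scene" or "side" or "wrist"; returns a dict with "image" (400x640x3 uint8, red, green, blue), "K" (3x3 intrinsics, pixels), "rvec" (rotation vector, rad) and "tvec" (3), from world to camera coordinates, as OpenCV has them. Camera axes: x right, y down, z forward; pixel columns grow to the right and rows downward; lengths in m; the calibration is good to about 2 mm. A picture is of the moment at which its call begins. There is no depth.
- close_job(): hands the job in, once; it reports no verdict.
Trained networks look in a picture, given as the dict that the camera call returned (one of the last four; its "shot" number tells which), for a name from the list of things; names that differ only in an ending like _2 or _b are one class to them, and where a whole thing is asked for, a point or a joint stands for the part that bears it (a point fixed in the world has none). Each returns a list of dicts, best first, with "score" (0 to 1); they miss things now and then, are a little off and sometimes report something else, mostly with a low value. They report only what shows in the picture. A call takes as long as a camera call.
- spot_in(thing, picture): "location" ([x, y, z] in m, in world coordinates, good to about 4 mm: the middle of the surface that is visible of it).
- trace(thing, picture): "region" (400x640 bool, what is visible of it).
The state is a dict: "time": time; "qpos": joint angles; "joint_velocities": joint speeds; "effort": joint torques, N m; "tool_pos": TCP position; "tcp_rot": TCP orientation; "contact_force": force on the tool from outside, world axes, zero at the start; "torque": the same for the moment, N m; "grip_width": opening from 0.0 (shut) to 1.0 (fully open).
Only numpy, scipy, OpenCV 4.12 (cv2) and the standard library are available. Lean on these libraries where they do the work, as an engineer would, in place of code of your own. Each camera call takes 0.05 s, during which the arm holds its last target. There are 200 camera calls.

TASK

Set up the hinged wooden painting box: with the lid still down, swing the small clamp lever at its right side fully up to free the lid, then raise the stiff lid by its bar handle until it is 110 degrees open from closed (leaning 20 degrees back past upright). With the lid standing there, press the lever fully down again to clamp it, let go, and leave the paint pot, the paint tube and the tape roll where they are.

Things in the scene. Friction and masses are not known exactly. Their poses are not given: they have to be found in the camera images.
- paintbox: wooden painting box fixed to the bench, 130 deep (its x) x 180 wide (its y) x 65 mm high with the lid closed, on a 10 mm plywood base board. Origin: on the bench under the middle of the box; x points from the robot's side (bar handle) to the hinge side, y to its left, z up. The clamp post with the lever stands beside its right wall (-y)
- lid_hinge (a point): middle of the lid's hinge line, at (65, 0, 60) mm in the box's frame; the line runs along the box's y
- lid (a joint): lid angle in rad: 0 = closed and level, grows as the front edge rises and swings back over the hinge; 1.571 = upright, 1.920 = 110 degrees open; stop at 2.4. The wooden lid is 10 mm thick, reaches 132 mm from the hinge line, carries a pale painting panel on its inner face, and stays where it is left (stiff friction hinge, about 4 to 5 N at the bar)
- lid_bar (a point): middle of the lid's steel bar handle: a round horizontal bar 11 mm thick and 110 mm long, parallel to the hinge line, its centre line 35 mm in front of the lid's front edge on two end posts, 167 mm from the hinge line. When the lid is closed it is 60 mm above the bench; 29 mm of free space between bar and lid, 77 mm between the posts
- lever_pivot (a point): pivot of the clamp lever, at (65, -135, 60) mm in the box's frame; its axis runs along the box's y
- clamp_lever (a joint): clamp lever angle in rad: 0 = fully down (level, pointing to the box's -x, lid clamped), 1.571 = fully up (pointing straight up, lid free). Stays where it is left
- lever_tip (a point): middle of the lever's black grip: a small drum 18 mm in diameter and 16 mm wide along the box's y, 60 mm from the pivot; 37 mm of free space between it and the box wall
- pot: open white paint pot, 73 mm across, 100 mm high, stands left of the box; leave it. Origin under its centre
- tube: oil paint tube lying on the bench, 34 x 111 x 27 mm, left in front of the box; leave it. Origin at the centre of its underside
- tape: beige tape roll lying flat, 89 mm across, 18 mm high, right in front of the box; leave it. Origin at the centre of its underside

How it is judged:
On the way, in this order (a step that is already met when the one before it is completed fails the run):
1. the clamp lever is fully up while the lid is still down (value of joint clamp_lever above 1.3 rad and value of joint lid below 0.4 rad), for 0.1 s.
2. the lid stands at 110 degrees (within 6 degrees) with the lever still up (value of joint lid between 1.815 and 2.025 rad and value of joint clamp_lever above 1.1 rad), for 0.3 s.
At the end, for the whole second after the job is handed in: the lid rests 110 degrees open, within 6 degrees either way; the clamp lever is down within 0.2 rad of level; pot, tube and tape roll are within 30 mm of where they stood (value of joint lid between 1.815 and 2.025 rad and value of joint clamp_lever below 0.2 rad and distance of each of pot, tube, tape from where it was at the start of the episode below 0.03 m); the robot touches nothing.
It fails at once if the pot, the tube or the tape roll is knocked away (more than 30 mm), or the pot tipped (distance of any of pot, tube, tape from where it was at the start of the episode above 0.03 m or angle between pot's own z axis and vertical above 0.5 rad).
It also fails if it takes over 64 s, if anything falls off the work surface, if the arm or the gripper's body presses on something with over 40 N, if the wrist force passes 120 N, or if a joint passes its speed limit or range.

## Working session

There is one attempt and no reset: what is moved stays moved. The work goes in short steps, Python scripts to look and compute and a tool call to move; the robot and the scene stay as the last step left them, time stands still between calls to the robot, and variables do not carry over. Pictures are saved under pics/ and viewed, about 8 in all and at most 12, crops included, and the job is handed in when it is done.

Besides the shell and the picture viewer there is one more tool, called as a command line: name --argument value ..., lists and objects as JSON in quotes. apply_moves: Moves the arm, as the interface text tells. Its arguments: {"type":"object","properties":{"rows":{"type":"string"}},"required":["rows"]}

```bash
ls; mkdir -p pics; python3 - <<'E'
from bench import *
import cv2,numpy as np
s=state();print(s)
for c in ["scene","side"]:
    p=capture(c);cv2.imwrite(f"pics/{c}0.png",p["image"][:,:,::-1])
    for t in ["paintbox","lid_bar","lever_tip","lever_pivot","lid_hinge","pot","tube","tape"]:
        try:
            r=spot_in(t,p);print(c,t,[(np.round(d["location"],3),round(d["score"],2)) for d in r[:2]])
        except Exception as e: print(t,e)
E
```

```text
pics
{'time': 0.0, 'qpos': array([-1.39869408e+00,  9.18712027e-02,  1.23192384e+00, -3.50485976e-05,
        1.81977238e+00, -5.66683802e-02]), 'joint_velocities': array([ 1.53048639e-04, -1.21908858e-03, -1.43204012e-05, -5.85793310e-04,
       -9.73171750e-04, -1.49234274e-03]), 'effort': array([-2.40571017e-04, -4.58733773e+01, -4.18021631e+01, -1.26531295e-04,
        1.16751442e-02, -3.47231342e-06]), 'tool_pos': array([ 0.13601126, -0.58401452,  0.1935221 ]), 'tcp_rot': array([-9.84761066e-04,  9.93465136e-01,  1.14131712e-01, -7.39171185e-05]), 'contact_force': array([ 0.17720591,  0.66634269, -0.0838591 ]), 'torque': array([-0.01736221,  0.02396714,  0.05321382]), 'grip_width': 0.9987321715049108}
scene paintbox [(array([0.55 , 0.06 , 0.062]), 0.69)]
scene lid_bar [(array([0.558, 0.03 , 0.073]), 0.92), (array([0.552, 0.06 , 0.059]), 0.66)]
scene lever_tip [(array([ 0.581, -0.127,  0.065]), 0.5)]
scene lever_pivot [(array([0.551, 0.06 , 0.059]), 0.92)]
scene lid_hinge [(array([0.55 , 0.06 , 0.054]), 0.85)]
scene pot [(array([0.559, 0.03 , 0.071]), 0.16)]
scene tube [(array([0.456, 0.195, 0.015]), 0.66)]
scene tape [(array([ 0.416, -0.149,  0.014]), 0.75)]
side paintbox [(array([0.559, 0.046, 0.066]), 0.75)]
side lid_bar [(array([0.56 , 0.025, 0.072]), 0.78)]
side lever_tip [(array([ 0.586, -0.125,  0.065]), 0.52)]
side lever_pivot [(array([0.556, 0.053, 0.067]), 0.84), (array([ 0.586, -0.125,  0.066]), 0.34)]
side lid_hinge [(array([0.559, 0.054, 0.068]), 0.66)]
side pot [(array([0.644, 0.197, 0.072]), 0.85)]
side tube [(array([0.456, 0.199, 0.012]), 0.74)]
side tape [(array([ 0.42 , -0.149,  0.012]), 0.69)]
```

View pics/scene0.png

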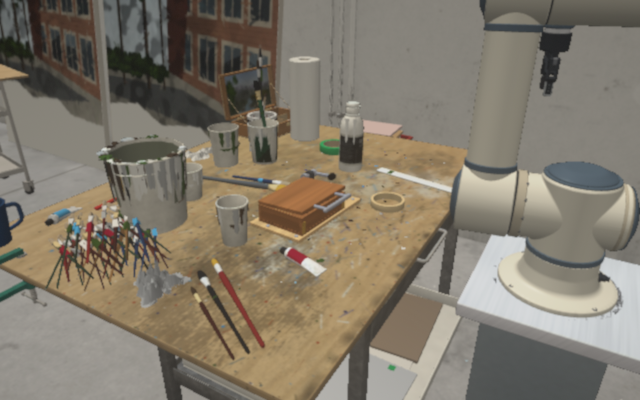

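View pics/side0.png

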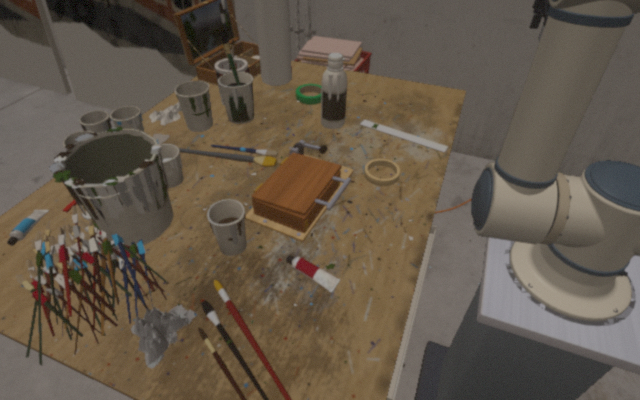

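Both views show the box from the left: bar handle at about (333,202) in the scene view, lever grip at about (333,176). A wrist view will be better for the fit.

apply_moves --rows "60 0 -50 0 0 0 1;180 -200 -185 0 0 0 1;180 -200 -185 0 0 0 1;180 -200 -185 0 0 0 1;180 -200 -185 0 0 0 1"

```text
time: 1.52
tool_pos: [0.2574, -0.3711, 0.3653]
tcp_rot: [0.0, 0.993, 0.114, 0.0]
contact_force: [0.7, 0.0, -0.1]
grip_width: 1.0
```

```bash
cat > h.py <<'E'
from bench import *
import cv2,numpy as np
from scipy.spatial.transform import Rotation as Ro
np.set_printoptions(suppress=True,precision=4)
def pose(s=None):
    s=s or state();q=s["tcp_rot"]
    return np.array(s["tool_pos"]),Ro.from_quat([q[1],q[2],q[3],q[0]])
def shift(p,R=None):
    """tool-frame shift mm and rotvec deg from the measured pose to world pose p,R"""
    p0,R0=pose();R=R or R0
    return R0.inv().apply(np.array(p)-p0)*1000,np.degrees((R0.inv()*R).as_rotvec())
def proj(X,c): return cv2.projectPoints(np.array(X,float).reshape(-1,3),c["rvec"],c["tvec"],c["K"],None)[0].reshape(-1,2)
E
python3 -c "
from h import *
s=state();print(s['time'],s['qpos'],pose(s)[0],shift([.43,-.02,.38]))"
```

```text
1.525 [-1.0399 -0.1954  1.196   0.0002  2.1403  0.3023] [ 0.2574 -0.3711  0.3653] (array([ 247.7007, -302.8802,  -14.7901]), array([0., 0., 0.]))
```

apply_moves --rows "248 -303 -15 0 0 0 1;248 -303 -15 0 0 0 1;248 -303 -15 0 0 0 1;248 -303 -15 0 0 0 1;248 -303 -15 0 0 0 1"

```text
time: 2.15
tool_pos: [0.3953, -0.0907, 0.3765]
tcp_rot: [0.0, 0.993, 0.114, 0.001]
contact_force: [-0.3, -1.4, 0.4]
grip_width: 0.999
```

apply_moves --rows "50 -61 0 0 0 0 1;50 -61 0 0 0 0 1;50 -61 0 0 0 0 1"

```text
time: 2.52
tool_pos: [0.4299, -0.0214, 0.376]
tcp_rot: [0.0, 0.993, 0.115, -0.0]
contact_force: [-0.2, -0.8, -0.6]
grip_width: 0.998
```

```bash
python3 -c "
from h import *
s=state();print(s['time'],s['qpos'],pose(s)[0])
c=capture('wrist');cv2.imwrite('pics/w1.png',c['image'][:,:,::-1]);np.save('w1.npy',c,allow_pickle=True)
for t in ['paintbox','lid_bar','lever_tip','tape','pot']:
  print(t,[(d['location'],d['score']) for d in spot_in(t,c)[:2]])
"
```

```text
2.525 [-0.1286 -0.236   1.2099 -0.0004  2.1682  1.2111] [ 0.4299 -0.0214  0.376 ]
paintbox [([0.574, -0.0113, 0.0656], 0.59)]
lid_bar [([0.5695, 0.014, 0.07], 0.77)]
lever_tip [([0.5879, -0.1171, 0.0683], 0.95), ([0.5694, -0.0127, 0.0711], 0.2)]
tape [([0.4209, -0.1613, 0.0145], 0.82)]
pot [([0.6148, 0.1732, 0.0215], 0.45)]
```

View pics/w1.png

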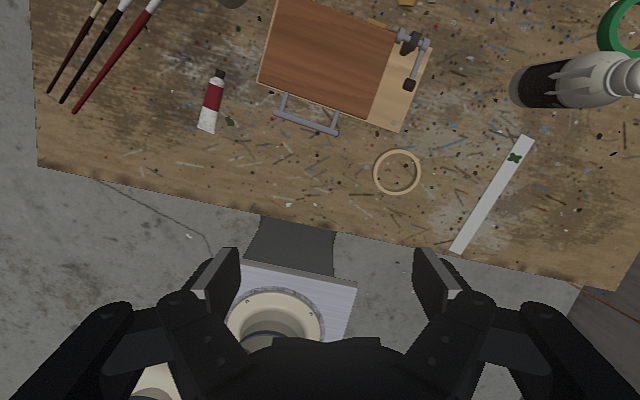

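The wrist view shows the lid (front corners about (257,84) and (367,119)), bar (276–337, 115–133), and lever grip at (409,85). Next a crop for precise picks.

```bash
python3 -c "
import cv2;i=cv2.imread('pics/w1.png')[0:145,240:440];cv2.imwrite('pics/w1c.png',cv2.resize(i,None,fx=4,fy=4,interpolation=cv2.INTER_CUBIC))"
```

```text
(no output)
```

View pics/w1c.png

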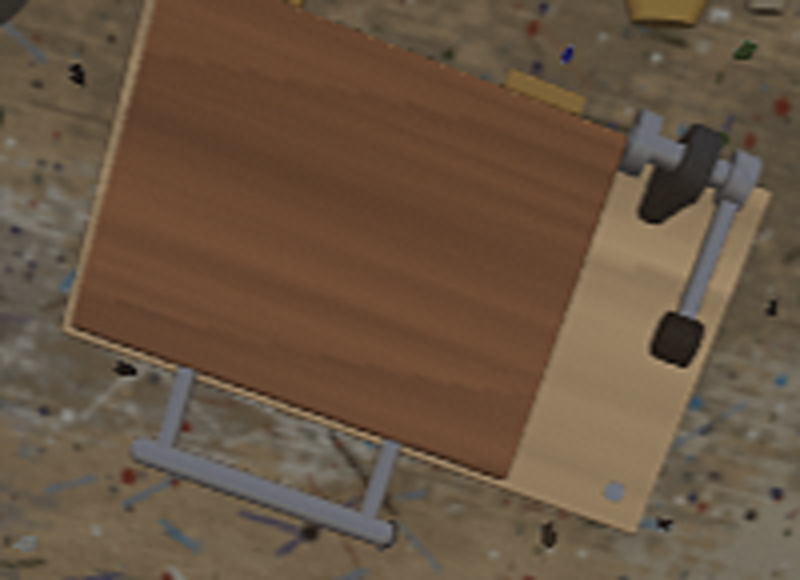

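```bash
cat >> h.py <<'E'
def boxT(b): return Ro.from_euler('z',b[2]),np.array([b[0],b[1],0])
def b2w(X,b): R,t=boxT(b);return R.apply(np.array(X,float)/1000)+t
E
python3 - <<'E'
from h import *
from scipy.optimize import least_squares
c=np.load('w1.npy',allow_pickle=True).item()
X=[[-67,90,65],[-67,-90,65],[65,-90,65],[-102,55,62],[-102,-55,62],[5,-135,62]]
px=np.array([[74,327],[510,478],[624,135],[138,450],[388,535],[677,340]])/4+[240,0]
f=lambda b:(proj(b2w(X,b),c)-px).ravel()
r=least_squares(f,[.56,.02,0.]);print(r.x,r.fun.reshape(-1,2))
b=r.x;np.save('box.npy',b)
for n,p in dict(hinge=[65,0,60],bar=[-102,0,60],tip=[5,-135,60],piv=[65,-135,60]).items():print(n,b2w(p,b))
for cam in ['scene','side']:
    k=capture(cam);print(cam,proj(b2w(X,b),k).round(0).tolist())
E
```

```text
[ 0.572   0.011  -0.0894] [[-0.3708  0.7069]
 [-1.4657  0.5673]
 [ 1.2928 -0.2266]
 [-0.4113 -0.577 ]
 [ 1.4303  0.0991]
 [-0.5263 -0.4845]]
hinge [0.6367 0.0052 0.06  ]
bar [0.4704 0.0201 0.06  ]
tip [ 0.5649 -0.1239  0.06  ]
piv [ 0.6247 -0.1293  0.06  ]
scene [[303.0, 214.0], [345.0, 187.0], [303.0, 176.0], [324.0, 214.0], [350.0, 197.0], [331.0, 176.0]]
side [[306.0, 215.0], [342.0, 167.0], [293.0, 151.0], [329.0, 211.0], [350.0, 180.0], [323.0, 149.0]]
```

```bash
cat >> h.py <<'E'
b=np.load('box.npy')
def tgt(g,yaw=0,tilt=0):
    """grasp point g (mm, box frame); yaw of tool x in box frame; tilt about box x leaning body to -y"""
    R=Ro.from_euler('z',b[2])*Ro.from_euler('x',tilt,degrees=True)*Ro.from_euler('z',yaw,degrees=True)*Ro.from_euler('x',180,degrees=True)
    p=b2w(g,b)+R.apply([0,0,.019])
    s,r=shift(p,R);print(g,s.round(1),r.round(1))
def where():
    p,R=pose();g=p-R.apply([0,0,.019]);print('grasp in box',((boxT(b)[0].inv().apply(g-boxT(b)[1]))*1000).round(1),'yaw/tilt',(boxT(b)[0].inv()*R).as_euler('zyx',degrees=True).round(1))
E
python3 -c "
from h import *
where();tgt([5,-135,150]);tgt([5,-135,60])"
```

```text
grasp in box [-138.8  -46.5  395.3] yaw/tilt [-18.1   0.  180. ]
[5, -135, 150] [109.1 128.8 245.3] [ 0.  -0.  18.1]
[5, -135, 60] [109.  128.8 335.3] [ 0.  -0.  18.1]
```

```bash
sed -i "s/'zyx'/'ZYX'/" h.py
```

apply_moves --rows "30 35 60 0 0 9 0;109 129 245 0 0 18 -0.1;109 129 245 0 0 18 -0.1;109 129 245 0 0 18 -0.1;109 129 245 0 0 18 -0.1"

```text
time: 3.55
tool_pos: [0.565, -0.1241, 0.128]
tcp_rot: [-0.0, 0.999, -0.043, -0.001]
contact_force: [0.2, -0.1, -0.2]
grip_width: 0.452
```

```bash
python3 -c "
from h import *
where();tgt([5,-135,150]);tgt([5,-135,60])
c=capture('wrist');cv2.imwrite('pics/w2.png',c['image'][:,:,::-1])
print(proj(b2w([[5,-135,60]],b),c), [(d['location'],d['score']) for d in spot_in('lever_tip',c)[:2]],b2w([5,-135,69],b))
"
```

```text
grasp in box [   5.2 -135.2  147. ] yaw/tilt [   0.2    0.1 -180. ]
[5, -135, 150] [-0.1 -0.2 -3. ] [-0.   0.1  0.2]
[5, -135, 60] [ 0.1 -0.1 87. ] [-0.   0.1  0.2]
[[325.2408 194.7974]] [([0.5918, -0.1238, 0.0708], 0.75)] [ 0.5649 -0.1239  0.069 ]
```

View pics/w2.png

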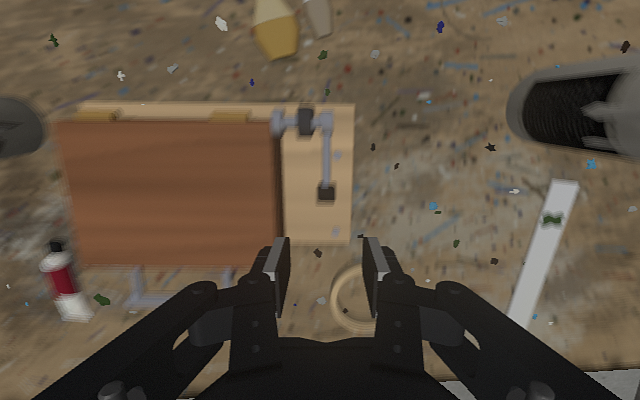

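The grip drum sits at (326,193), projection of the model says (325,195): consistent. Descend and grip.

apply_moves --rows "0 0 45 0 0 0 -0.1;0 0 70 0 0 0 -0.1;0 0 87 0 0 0 -0.1;0 0 87 0 0 0 -0.1;0 0 87 0 0 0 -1"

```text
time: 4.28
tool_pos: [0.5661, -0.1231, 0.0461]
tcp_rot: [0.0, 0.999, -0.043, 0.001]
contact_force: [-0.3, 0.4, -0.7]
grip_width: 0.251
```

apply_moves --rows "0 0 0 0 0 0 -1;0 0 0 0 0 0 -1;0 0 0 0 0 0 -1"

```text
time: 4.65
tool_pos: [0.5654, -0.1229, 0.0445]
tcp_rot: [0.0, 0.999, -0.043, 0.0]
contact_force: [0.5, 0.3, 0.3]
grip_width: 0.0
```

```bash
python3 -c "
from h import *
where();print(state()['contact_force'])
for a in [10,20,30,40,50,60,70,80,90]:
  t=np.radians(a);print(a,(60-60*np.cos(t)).round(1),(-60*np.sin(t)).round(1))
"
```

```text
grasp in box [   5.4 -134.    63.5] yaw/tilt [  0.2  -0.  180. ]
[0.5079 0.3434 0.3186]
10 0.9 -10.4
20 3.6 -20.5
30 8.0 -30.0
40 14.0 -38.6
50 21.4 -46.0
60 30.0 -52.0
70 39.5 -56.4
80 49.6 -59.1
90 60.0 -60.0
```

Shut completely: the drum isn't between the pads. Look.

```bash
python3 -c "
from h import *
c=capture('wrist');a=c['image'][:,:,::-1];d=capture('side')['image'][100:200,250:410,::-1]
cv2.imwrite('pics/w3.png',np.hstack([a[100:400,160:560],cv2.resize(d,(400,300))]))
"
```

```text
(no output)
```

View pics/w3.png

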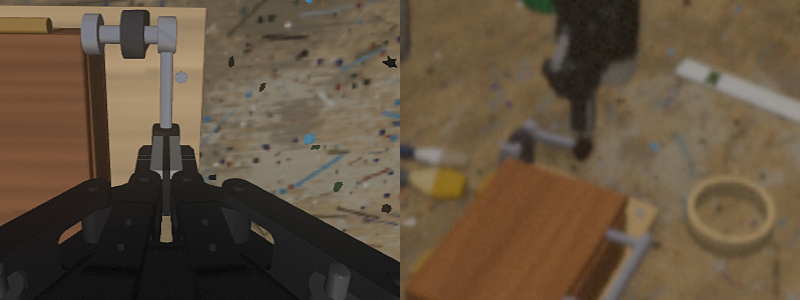

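```bash
python3 -c "
from h import *
c=capture('wrist');d=capture('side');s=capture('scene')
p,R=pose();P=[p,p-R.apply([0,0,.019]),b2w([5,-135,60],b),b2w([65,-135,60],b)]
for n,k in (('w',c),('side',d),('scene',s)):
  print(n,proj(P,k).round(1).tolist())
print('crop wrist',(proj(P,c)-[160,100]).round(0).tolist(),'crop side',((proj(P,d)-[250,100])*[2.5,3]+[400,0]).round(0).tolist())
print([(x['location'],x['score']) for x in spot_in('lever_tip',d)])
Rw=cv2.Rodrigues(c['rvec'])[0];print('cam',-Rw.T@c['tvec'])
"
```

```text
w [[325.3, 224.3], [325.2, 236.4], [327.0, 234.6], [327.7, 133.9]]
side [[322.8, 155.5], [322.9, 149.2], [323.2, 150.0], [301.9, 143.7]]
scene [[330.9, 182.6], [331.0, 176.0], [331.2, 177.0], [312.8, 172.0]]
crop wrist [[165.0, 124.0], [165.0, 136.0], [167.0, 135.0], [168.0, 34.0]] crop side [[582.0, 166.0], [582.0, 148.0], [583.0, 150.0], [530.0, 131.0]]
[([0.5861, -0.1223, 0.0673], 0.53)]
cam [ 0.6386 -0.1294  0.224 ]
```

```bash
python3 -c "
from h import *
print(state()['grip_width'])
c=capture('wrist');a=c['image'][180:360,260:400,::-1];d=capture('side')['image'][90:180,280:360,::-1]
a=np.clip(a*1.8,0,255).astype('uint8')
cv2.imwrite('pics/w4.png',np.hstack([cv2.resize(a,(466,600)),cv2.resize(d,(330,600))]))
"
```

```text
-0.0009313504160706692
```

View pics/w4.png

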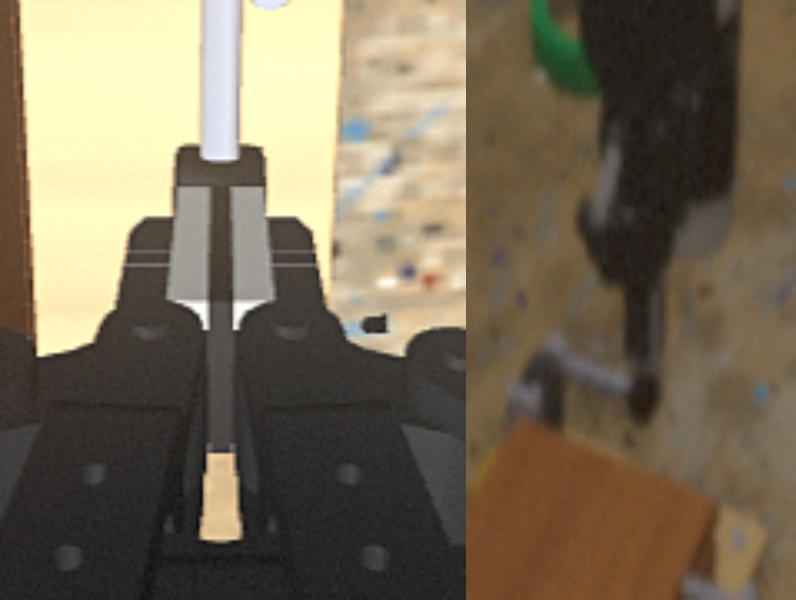

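Reading: fingers look closed right at the drum; ambiguous whether they hold it. A small test lift along the arc will tell.

apply_moves --rows "1 0 -10 0 0 0 -1;4 0 -20 0 0 0 -1;8 0 -30 0 0 0 -1;8 0 -30 0 0 0 -1"

```text
time: 5.55
tool_pos: [0.5743, -0.1238, 0.0758]
tcp_rot: [0.0, 0.999, -0.043, 0.001]
contact_force: [-0.2, -0.4, -0.1]
grip_width: -0.001
```

```bash
python3 -c "
from h import *
where();print(state()['grip_width'])
c=capture('wrist');a=c['image'][150:360,240:410,::-1];d=capture('side')['image'][90:180,280:360,::-1]
a=np.clip(a*1.8,0,255).astype('uint8')
cv2.imwrite('pics/w5.png',np.hstack([cv2.resize(a,(466,600)),cv2.resize(d,(330,600))]))
"
```

```text
grasp in box [  14.3 -134.1   94.8] yaw/tilt [  0.2  -0.2 180. ]
-0.0013243475273884595
```

View pics/w5.png

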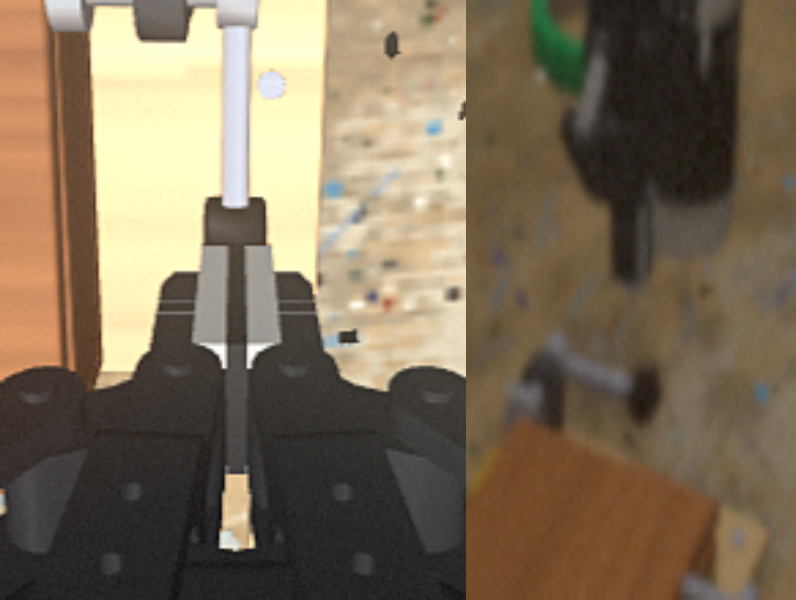

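```bash
python3 -c "
from h import *
d=capture('side');p,R=pose();c=capture('wrist')
for k in (0,.01,.019,.03,.04,.05): 
  P=p-R.apply([0,0,k]);print(k,((proj(P,d)-[280,90])*[4.125,6.67]+[466,0]).round(0).tolist(),((proj(P,c)-[240,150])*[466/170,600/210]).round(0).tolist())
print(proj(b2w([5,-135,60],b),d)*1, state()['qpos'])
"
```

```text
0 [[632.0, 366.0]] [[234.0, 212.0]]
0.01 [[632.0, 343.0]] [[234.0, 230.0]]
0.019 [[632.0, 322.0]] [[234.0, 247.0]]
0.03 [[632.0, 297.0]] [[234.0, 270.0]]
0.04 [[632.0, 273.0]] [[233.0, 295.0]]
0.05 [[632.0, 249.0]] [[233.0, 322.0]]
[[323.1746 150.0422]] [-0.2703  0.0643  1.4731  0.      1.6051  1.3859]
```

The fingertips visibly end roughly 30 mm short of the reported TCP (side view tip row ~283 versus 366 predicted). Find the real tip height by a gentle touch on the drum with shut fingers.

apply_moves --rows "-9 0 20 0 0 0 -1;-9 0 28 0 0 0 -1;-9 0 31 0 0 0 -1;-9 0 33 0 0 0 -1;-9 0 33 0 0 0 -1"

```text
time: 6.38
tool_pos: [0.5645, -0.1228, 0.0414]
tcp_rot: [0.0, 0.999, -0.043, 0.0]
contact_force: [-0.2, -0.2, 0.3]
grip_width: 0.001
```

apply_moves --rows "0 0 2 0 0 0 -1;0 0 4 0 0 0 -1;0 0 4 0 0 0 -1"

```text
time: 6.75
tool_pos: [0.5641, -0.1227, 0.0369]
tcp_rot: [-0.0, 0.999, -0.043, -0.0]
contact_force: [-0.3, -0.7, -0.2]
grip_width: 0.003
```

apply_moves --rows "0 0 2 0 0 0 -1;0 0 4 0 0 0 -1;0 0 4 0 0 0 -1"

```text
time: 7.12
tool_pos: [0.5641, -0.1228, 0.0329]
tcp_rot: [-0.0, 0.999, -0.043, -0.0]
contact_force: [0.6, -0.1, -0.3]
grip_width: 0.002
```

apply_moves --rows "0 0 2 0 0 0 -1;0 0 4 0 0 0 -1;0 0 4 0 0 0 -1"

```text
time: 7.5
tool_pos: [0.5644, -0.1229, 0.0317]
tcp_rot: [0.0, 0.999, -0.043, 0.001]
contact_force: [-6.2, 2.1, 12.6]
grip_width: -0.003
```

```bash
python3 -c "
from h import *
where();s=state();print(s['grip_width'],s['contact_force'])
c=capture('wrist');a=c['image'][150:360,240:410,::-1];d=capture('side')['image'][90:180,280:360,::-1]
a=np.clip(a*1.8,0,255).astype('uint8')
cv2.imwrite('pics/w6.png',np.hstack([cv2.resize(a,(466,600)),cv2.resize(d,(330,600))]))
print([(x['location'],x['score']) for x in spot_in('lever_tip',c)])
"
```

```text
grasp in box [   4.4 -134.    50.7] yaw/tilt [  0.2  -0.1 180. ]
-0.002528228974666045 [-6.2212  2.0764 12.6246]
[([0.6065, -0.1241, 0.0638], 0.97)]
```

```bash
python3 -c "
from h import *
c=capture('wrist');K=c['K'];print(K[0,0],K[1,2])
Rw=cv2.Rodrigues(c['rvec'])[0];p,R=pose();cam=-Rw.T@c['tvec']
print('cam in tool',R.inv().apply(cam-p)*1000,'axes in tool',(R.inv().as_matrix()@Rw.T).round(3))
# contour: tip in tool frame at (dx,0,dz): projected row in full image
for dx in (-20,-11,0,11,20):
  print(dx,[(k,proj(p+R.apply([dx/1000,0,-k/1000]),c)[0,1].round(0)) for k in (0,10,20,30,36,45)])
"
```

```text
293.7495902220818 196.51433960968888
cam in tool [  73.7167    0.2336 -179.8436] axes in tool [[ 0.001 -0.957 -0.29 ]
 [ 1.     0.001  0.001]
 [-0.    -0.29   0.957]]
-20 [(0, np.float64(252.0)), (10, np.float64(259.0)), (20, np.float64(267.0)), (30, np.float64(276.0)), (36, np.float64(282.0)), (45, np.float64(291.0))]
-11 [(0, np.float64(240.0)), (10, np.float64(246.0)), (20, np.float64(254.0)), (30, np.float64(262.0)), (36, np.float64(268.0)), (45, np.float64(277.0))]
0 [(0, np.float64(224.0)), (10, np.float64(230.0)), (20, np.float64(237.0)), (30, np.float64(245.0)), (36, np.float64(250.0)), (45, np.float64(258.0))]
11 [(0, np.float64(209.0)), (10, np.float64(214.0)), (20, np.float64(220.0)), (30, np.float64(226.0)), (36, np.float64(231.0)), (45, np.float64(238.0))]
20 [(0, np.float64(195.0)), (10, np.float64(200.0)), (20, np.float64(205.0)), (30, np.float64(211.0)), (36, np.float64(215.0)), (45, np.float64(221.0))]
```

View pics/w6.png

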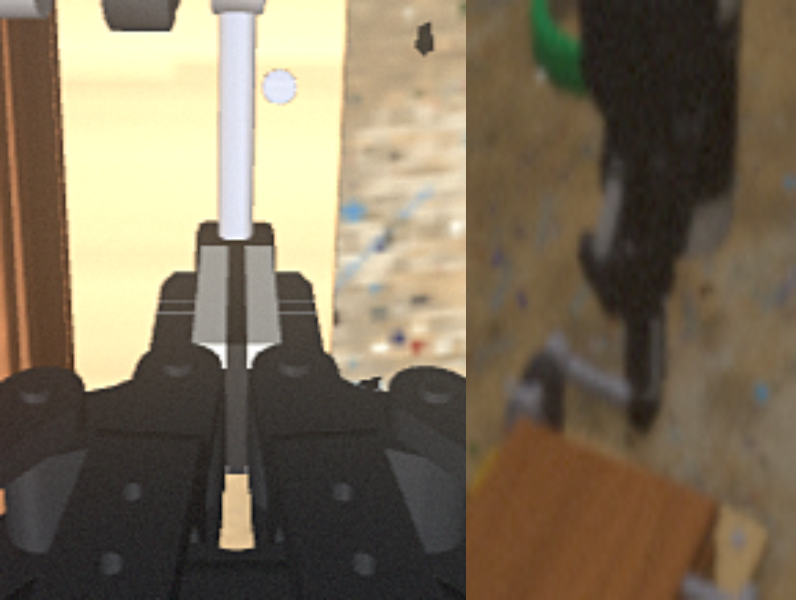

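Now clear: the shut fingers rest on top of the drum while the reported TCP is at z=0.032, so the real tip is ~37 mm behind the reported TCP (touch and both views agree). I'll use that offset: grasp point 52 mm behind the reported TCP.

```bash
sed -i 's/0,0,.019/0,0,.052/g' h.py; python3 -c "
from h import *
where();tgt([5,-135,120]);tgt([5,-135,60])"
```

```text
grasp in box [   4.4 -134.    83.7] yaw/tilt [  0.2  -0.1 180. ]
[5, -135, 120] [  0.6   1.  -36.3] [ 0.  -0.1  0.2]
[5, -135, 60] [ 0.5  1.  23.7] [ 0.  -0.1  0.2]
```

apply_moves --rows "0 0 -20 0 0 0 -1;0 0 -40 0 0 0 -0.1;0 0 -40 0 0 0 -0.1;0 0 -40 0 0 0 -0.1;0 0 -40 0 0 0 -0.1"

```text
time: 8.32
tool_pos: [0.5637, -0.1226, 0.0679]
tcp_rot: [-0.0, 0.999, -0.043, -0.001]
contact_force: [0.7, -0.2, -0.9]
grip_width: 0.453
```

```bash
python3 -c "
from h import *
where();print(state()['grip_width']);tgt([5,-135,60])"
```

```text
grasp in box [   3.7 -133.9  119.9] yaw/tilt [   0.2    0.1 -180. ]
0.45332674044914045
[5, -135, 60] [ 1.5  1.2 59.9] [-0.   0.1  0.2]
```

apply_moves --rows "1.5 1 30 0 0 0 -0.1;1.5 1 45 0 0 0 -0.1;1.5 1 60 0 0 0 -0.1;1.5 1 60 0 0 0 -0.1"

```text
time: 8.82
tool_pos: [0.5646, -0.1236, 0.0074]
tcp_rot: [-0.0, 0.999, -0.043, -0.001]
contact_force: [0.3, -0.7, -0.2]
grip_width: 0.452
```

apply_moves --rows "0 0 0 0 0 0 -1;0 0 0 0 0 0 -1;0 0 0 0 0 0 -1;0 0 0 0 0 0 -1"

```text
time: 9.32
tool_pos: [0.5662, -0.1229, 0.0103]
tcp_rot: [-0.001, 0.999, -0.042, 0.001]
contact_force: [-1.0, 5.8, 3.4]
grip_width: 0.174
```

Holding the drum (opening 0.174 ≈ 15 mm). Follow the arc up.

apply_moves --rows "2 0 -15 0 0 0 -1;6 0 -26 0 0 0 -1;12 0 -36 0 0 0 -1;20 0 -45 0 0 0 -1;30 0 -52 0 0 0 -1"

```text
time: 9.95
tool_pos: [0.5941, -0.1255, 0.06]
tcp_rot: [-0.001, 0.999, -0.042, -0.003]
contact_force: [-1.3, 5.8, -9.9]
grip_width: 0.164
```

```bash
python3 -c "
from h import *
where();print(state()['grip_width']);tgt([65,-135,119]);tgt([66,-135,117])"
```

```text
grasp in box [  34.4 -134.1  112. ] yaw/tilt [   0.3    0.3 -179.9]
0.16422882792486665
[65, -135, 119] [30.8  1.2 -7.2] [-0.1  0.3  0.3]
[66, -135, 117] [31.8  1.2 -5.2] [-0.1  0.3  0.3]
```

apply_moves --rows "10 0 -5 0 0 0 -1;20 0 -8 0 0 0 -1;30 0 -9 0 0 0 -1;33 0 -8 0 0 0 -1;33 0 -8 0 0 0 -1"

```text
time: 10.58
tool_pos: [0.6283, -0.1287, 0.0701]
tcp_rot: [-0.0, 0.999, -0.042, -0.0]
contact_force: [-2.3, 5.4, -0.6]
grip_width: 0.153
```

```bash
python3 -c "
from h import *
where();c=capture('wrist');d=capture('side');print(state()['contact_force'])
print(spot_in('lever_tip',c),[(x['location']) for x in spot_in('lever_tip',d)])
cv2.imwrite('pics/w7.png',np.hstack([cv2.resize(c['image'][100:340,200:440,::-1],(400,400)),cv2.resize(d['image'][70:220,230:380,::-1],(400,400))]))"
```

```text
grasp in box [  68.6 -134.2  122.1] yaw/tilt [   0.3    0.1 -180. ]
[-2.3507  4.4761 -1.3779]
[{'location': [0.6198, 0.0085, 0.068], 'score': 0.74}, {'location': [0.6199, -0.1233, 0.1203], 'score': 0.64}] [[0.6147, -0.1281, 0.1017]]
```

apply_moves --rows "0 0 0 0 0 0 -0.1;0 0 0 0 0 0 -0.1;0 0 0 0 0 0 -0.1;0 0 -60 0 0 0 -0.1;0 0 -110 0 0 0 -0.1"

```text
time: 11.4
tool_pos: [0.6282, -0.1296, 0.1809]
tcp_rot: [0.0, 0.999, -0.043, 0.0]
contact_force: [0.2, -0.9, 0.3]
grip_width: 0.453
```

```bash
python3 -c "
from h import *
where();c=capture('wrist');d=capture('side')
print([x['location'] for x in spot_in('lever_tip',c)],[(x['location']) for x in spot_in('lever_tip',d)])
print(proj(b2w([[65,-135,120],[65,-135,60]],b),d))
for a in (0.3,1.2,1.4,1.57):
  print(a,proj(b2w([65-60*np.cos(a),-135,60+60*np.sin(a)],b),c))
r=trace('lever_tip',d)[0]['region'];ys,xs=np.nonzero(r);print(xs.min(),xs.max(),ys.min(),ys.max())
tgt([-102,0,200],yaw=90);tgt([-102,0,60],yaw=90)"
```

```text
grasp in box [  68.6 -135.   232.9] yaw/tilt [  0.2  -0.  180. ]
[[0.6185, -0.1268, 0.1222]] [[0.6151, -0.1281, 0.1005]]
[[301.367  123.1511]
 [301.921  143.7125]]
0.3 [[325.1352 240.7499]]
1.2 [[325.2278 222.9801]]
1.4 [[325.2784 212.0586]]
1.57 [[325.3274 201.2976]]Traceback (most recent call last):
  File "<string>", line 8, in <module>
    r=trace('lever_tip',d)[0]['region'];ys,xs=np.nonzero(r);print(xs.min(),xs.max(),ys.min(),ys.max())
      ~~~~~~~~~~~~~~~~~~~~^^^
IndexError: list index out of range
```

```bash
python3 -c "
from h import *
tgt([-102,0,140],yaw=90)"
```

```text
[-102, 0, 140] [-170.3 -135.6   90.9] [  0.   -0.  -89.8]
```

apply_moves --rows "-60 -40 0 0 0 -10 -0.4;-110 -80 0 0 0 -20 -0.4;-150 -120 0 0 0 -30 -0.4;-170 -136 20 0 0 -40 -0.4;-170 -136 40 0 0 -50 -0.4"

```text
time: 12.28
tool_pos: [0.4688, 0.0222, 0.1373]
tcp_rot: [-0.0, 0.922, 0.387, -0.001]
contact_force: [1.2, -1.0, -0.5]
grip_width: 0.296
```

```bash
python3 -c "
from h import *
where();tgt([-102,0,140],yaw=90)"
```

```text
grasp in box [-103.7    1.9  189.3] yaw/tilt [  50.7    0.  -179.9]
[-102, 0, 140] [-0.3  2.7 49.3] [ -0.1   0.  -39.3]
```

apply_moves --rows "0 2 20 0 0 -10 -0.4;0 3 30 0 0 -20 -0.4;0 3 40 0 0 -30 -0.4;0 3 49 0 0 -39 -0.4;0 3 49 0 0 -39 -0.4"

```text
time: 12.9
tool_pos: [0.4712, 0.0186, 0.0873]
tcp_rot: [-0.002, 0.743, 0.669, -0.002]
contact_force: [0.9, 0.5, -0.1]
grip_width: 0.302
```

```bash
python3 -c "
from h import *
where();tgt([-102,0,60],yaw=90);c=capture('wrist');d=capture('side')
print(proj(b2w([[-102,55,60],[-102,-55,60],[-67,90,65],[-67,-90,65],[65,-135,120]],b),c).round())
cv2.imwrite('pics/w8.png',np.hstack([cv2.resize(c['image'][:,:,::-1],(480,300)),cv2.resize(d['image'][70:220,260:410,::-1],(300,300))]))"
```

```text
grasp in box [-100.8   -1.5  139.3] yaw/tilt [  89.1    0.  -179.7]
[-102, 0, 60] [ 1.5 -0.5 79.3] [-0.3  0.  -0.9]
[[324. 133.]
 [326. 273.]
 [378.  78.]
 [369. 314.]
 [573. 423.]]
```

View pics/w8.png

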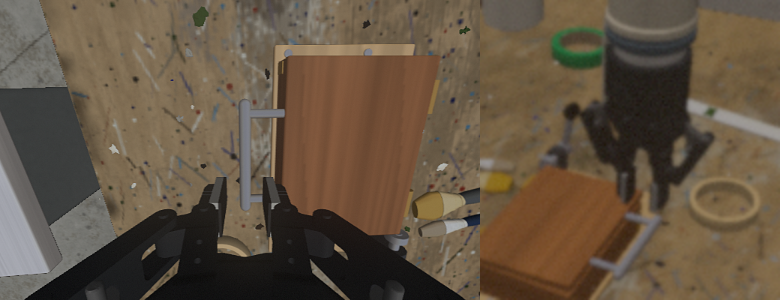

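The lever stands up (side crop (573,110)), and the bar at column 245 lies centred between the pads. Descend and grip.

apply_moves --rows "1 0 30 0 0 0 -0.4;1.5 -0.5 55 0 0 -1 -0.4;1.5 -0.5 72 0 0 -1 -0.4;1.5 -0.5 79 0 0 -1 -0.4;1.5 -0.5 79 0 0 -1 -0.4"

```text
time: 13.62
tool_pos: [0.4724, 0.0201, 0.0112]
tcp_rot: [-0.0, 0.737, 0.676, -0.0]
contact_force: [-0.1, -0.4, 0.0]
grip_width: 0.299
```

apply_moves --rows "0 0 0 0 0 0 -1;0 0 0 0 0 0 -1;0 0 0 0 0 0 -1;0 0 0 0 0 0 -1"

```text
time: 14.12
tool_pos: [0.4715, 0.0202, 0.0118]
tcp_rot: [-0.001, 0.737, 0.676, -0.001]
contact_force: [-6.0, 0.8, 2.1]
grip_width: 0.113
```

```bash
python3 -c "
from h import *
where()
p,R=pose()
for a in range(0,125,10):
  t=np.radians(a);x=167-167*np.cos(t);z=167*np.sin(t)
  print(a,(R.inv().apply(boxT(b)[0].apply([x,0,z]))).round(0))"
```

```text
grasp in box [-100.8    0.2   63.8] yaw/tilt [  90.2    0.  -179.9]
0 [0. 0. 0.]
10 [ -0.   2. -29.]
20 [ -0.  10. -57.]
30 [ -0.  22. -84.]
40 [  -0.   39. -107.]
50 [  -0.   59. -128.]
60 [  -0.   83. -145.]
70 [  -0.  110. -157.]
80 [  -1.  138. -165.]
90 [  -1.  167. -167.]
100 [  -1.  196. -165.]
110 [  -1.  224. -157.]
120 [  -1.  250. -145.]
```

apply_moves --rows "0 1 -20 0 0 0 -1;0 5 -40 0 0 0 -1;0 11 -60 0 0 0 -1;0 22 -84 0 0 0 -1;0 30 -96 0 0 0 -1"

```text
time: 14.75
tool_pos: [0.5055, 0.017, 0.1068]
tcp_rot: [0.002, 0.737, 0.676, 0.002]
contact_force: [17.1, -2.0, -19.8]
grip_width: 0.1
```

```bash
cat >> h.py <<'E'
def arc(az):
    where();p,R=pose();print(state()['contact_force'],state()['grip_width'])
    for a in az:
        t=np.radians(a);print(a);tgt([65.5-167*np.cos(t),0,62+167*np.sin(t)],yaw=90)
E
python3 -c "
from h import *
arc([36,44,52,60,68,76])"
```

```text
grasp in box [-67.    0.  158.8] yaw/tilt [ 90.2   0.  179.7]
[ 17.094   -2.0044 -19.8432] 0.10006676264328154
36
[np.float64(-69.60583806061624), 0, np.float64(160.16013713284303)] [ 0.  -2.9 -1.3] [0.3 0.  0.2]
44
[np.float64(-54.629746656554744), 0, np.float64(178.00794786665256)] [ -0.   12.2 -19.1] [0.3 0.  0.2]
52
[np.float64(-37.31546637938493), 0, np.float64(193.59779585232258)] [ -0.1  29.6 -34.6] [0.3 0.  0.2]
60
[np.float64(-18.000000000000014), 0, np.float64(206.62624243200125)] [ -0.2  49.  -47.5] [0.3 0.  0.2]
68
[np.float64(2.940698899542703), 0, np.float64(216.8397037126535)] [ -0.2  70.  -57.6] [0.3 0.  0.2]
76
[np.float64(25.099043434855496), 0, np.float64(224.0393862880914)] [ -0.3  92.2 -64.7] [0.3 0.  0.2]
```

Some radial pull (about 25 N inward); I'll tighten the arc by ~3 mm.

apply_moves --rows "0 9 -13 0 0 0 -1;0 16 -19 0 0 0 -1;0 32 -32 0 0 0 -1;0 50 -44 0 0 0 -1;0 70 -53 0 0 0 -1"

```text
time: 15.38
tool_pos: [0.5708, 0.0107, 0.1608]
tcp_rot: [-0.001, 0.737, 0.676, -0.002]
contact_force: [-6.6, -2.9, -1.4]
grip_width: 0.101
```

```bash
python3 -c "
from h import *
arc([68,76,84,92,100,108,112])"
```

```text
grasp in box [ -1.   -0.3 212.8] yaw/tilt [  90.2    0.1 -179.8]
[-6.6001 -2.8788 -1.4065] 0.10078554420638156
68
[np.float64(2.940698899542703), 0, np.float64(216.8397037126535)] [ 0.4  4.1 -4. ] [-0.2  0.1  0.2]
76
[np.float64(25.099043434855496), 0, np.float64(224.0393862880914)] [  0.3  26.3 -11.3] [-0.2  0.1  0.2]
84
[np.float64(48.04374663430187), 0, np.float64(228.08515652650163)] [  0.3  49.2 -15.5] [-0.2  0.1  0.2]
92
[np.float64(71.32821594931767), 0, np.float64(228.898268112189)] [  0.2  72.5 -16.4] [-0.2  0.1  0.2]
100
[np.float64(94.49924567037736), 0, np.float64(226.46289475303874)] [  0.1  95.6 -14.1] [-0.2  0.1  0.2]
108
[np.float64(117.10583806061621), 0, np.float64(220.82643822129066)] [  0.1 118.3  -8.5] [-0.2  0.1  0.2]
112
[np.float64(128.05930110045733), 0, np.float64(216.8397037126535)] [  0.  129.2  -4.6] [-0.2  0.1  0.2]
```

apply_moves --rows "0 20 -7 0 0 0 -1;0 40 -11 0 0 0 -1;0 60 -13 0 0 0 -1;0 80 -12.5 0 0 0 -1;0 97 -11 0 0 0 -1"

```text
time: 16.0
tool_pos: [0.6685, 0.0016, 0.1738]
tcp_rot: [0.001, 0.737, 0.676, -0.001]
contact_force: [-6.8, -4.8, 3.3]
grip_width: 0.097
```

```bash
python3 -c "
from h import *
arc([100,105,110])
c=capture('side');d=capture('scene')
cv2.imwrite('pics/w9.png',np.hstack([cv2.resize(k['image'][60:260,220:420,::-1],(400,400)) for k in (c,d)]))
for k in (c,d):
  for a in (95,100,105,110):
    t=np.radians(a);print(a,proj(b2w([[65-132*np.cos(t),y,60+132*np.sin(t)] for y in (90,-90)],b),k).round(0).tolist())
"
```

```text
grasp in box [ 97.   -0.6 225.8] yaw/tilt [ 90.1   0.1 180. ]
[-6.8306 -4.8354  3.3336] 0.09654615612019284
100
[np.float64(94.49924567037736), 0, np.float64(226.46289475303874)] [ 0.7 -2.5 -0.7] [0.  0.1 0.1]
105
[np.float64(108.72278053212098), 0, np.float64(223.30961299027442)] [ 0.7 11.7  2.5] [0.  0.1 0.1]
110
[np.float64(122.61736393538668), 0, np.float64(218.9286676712467)] [ 0.7 25.6  6.9] [0.  0.1 0.1]
95 [[240.0, 145.0], [286.0, 104.0]]
100 [[235.0, 144.0], [282.0, 103.0]]
105 [[231.0, 144.0], [278.0, 103.0]]
110 [[226.0, 144.0], [274.0, 103.0]]
95 [[251.0, 148.0], [299.0, 128.0]]
100 [[247.0, 147.0], [295.0, 128.0]]
105 [[244.0, 147.0], [292.0, 128.0]]
110 [[240.0, 148.0], [288.0, 129.0]]
```

Go to 110°, settle, then check in the pictures.

apply_moves --rows "0 12 2.5 0 0 0 -1;0 22 5 0 0 0 -1;0 25 6.5 0 0 0 -1;0 25 6.5 0 0 0 -1;0 25 6.5 0 0 0 -1"

```text
time: 16.73
tool_pos: [0.6938, -0.0002, 0.1668]
tcp_rot: [0.001, 0.737, 0.676, 0.0]
contact_force: [-1.3, -5.2, 3.9]
grip_width: 0.102
```

```bash
python3 -c "
from h import *
arc([110])
c=capture('side');d=capture('scene')
cv2.imwrite('pics/w9.png',np.hstack([cv2.resize(k['image'][60:260,200:400,::-1],(400,400)) for k in (c,d)]))
print(spot_in('lever_tip',c))
"
```

```text
grasp in box [122.2  -0.2 218.8] yaw/tilt [ 90.1   0.1 179.9]
[-1.2826 -5.2127  3.8973] 0.10249332118757697
110
[np.float64(122.61736393538668), 0, np.float64(218.9286676712467)] [ 0.2  0.3 -0.1] [0.1 0.1 0.1]
[{'location': [0.6163, -0.1272, 0.1], 'score': 0.69}]
```

View pics/w9.png

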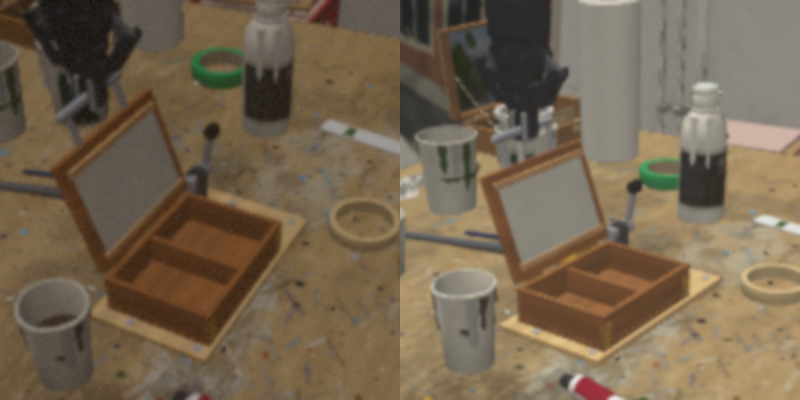

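Lid matches ~109° in both views (corners within ~2 px of the 110° prediction). The lever is up, but I want its exact angle, since step 1 needs >1.3.

```bash
python3 -c "
from h import *
for n,roi in (('side',(110,140,290,320)),('scene',(140,165,308,328))):
  k=capture(n);y0,y1,x0,x1=roi;g=k['image'][y0:y1,x0:x1].max(2);m=(g<60).astype('uint8')
  nn,l,st,ce=cv2.connectedComponentsWithStats(m);print(n,[(st[i,4],(ce[i]+[x0,y0]).round(1)) for i in range(1,nn) if st[i,4]>8])
  for a in (1.1,1.2,1.3,1.4,1.5,1.571): print(a,proj(b2w([65-60*np.cos(a),-135,60+60*np.sin(a)],b),k)[0].round(1))
"
```

```text
side [(np.int32(44), array([305.5, 125.5]))]
1.1 [311.3 128.2]
1.2 [309.3 126.8]
1.3 [307.2 125.6]
1.4 [305.1 124.5]
1.5 [302.9 123.6]
1.571 [301.4 123.1]
scene [(np.int32(28), array([317., 153.]))]
1.1 [321.1 155.4]
1.2 [319.4 154.1]
1.3 [317.7 153. ]
1.4 [315.8 152.1]
1.5 [314.  151.4]
1.571 [312.7 151.1]
```

Lever reads ~1.35–1.45 rad; a closer look is possible from above. Release the bar, rise, and look from over the lever.

apply_moves --rows "0 0 0 0 0 0 -0.4;0 0 0 0 0 0 -0.4;0 0 0 0 0 0 -0.4;0 0 -30 0 0 0 -0.4;0 0 -80 0 0 0 -0.4"

```text
time: 17.6
tool_pos: [0.6927, 0.0016, 0.2423]
tcp_rot: [-0.002, 0.736, 0.676, -0.002]
contact_force: [1.4, -0.7, -0.1]
grip_width: 0.303
```

```bash
python3 -c "
from h import *
print(state()['contact_force']);where();tgt([69,-135,300],yaw=0)"
```

```text
[ 1.4167 -0.714  -0.0715]
grasp in box [121.3   1.4 294.3] yaw/tilt [  90.3   -0.  -179.7]
[69, -135, 300] [-136.2  -52.7   -5.4] [-0.3  0.3 90.3]
```

apply_moves --rows "-30 -10 -5 0 0 10 -0.4;-60 -25 -5 0 0 20 -0.4;-90 -40 -5 0 0 30 -0.4;-120 -50 -5 0 0 40 -0.4;-136 -53 -5 0 0 50 -1"

```text
time: 18.23
tool_pos: [0.6285, -0.131, 0.2498]
tcp_rot: [0.0, 0.954, 0.298, 0.0]
contact_force: [-0.7, -0.1, 0.1]
grip_width: 0.102
```

apply_moves --rows "0 0 0 0 0 10 -1;0 0 0 0 0 20 -1;0 0 0 0 0 30 -1;0 0 0 0 0 40 -1;0 0 0 0 0 40 -1"

```text
time: 18.85
tool_pos: [0.6292, -0.1295, 0.2495]
tcp_rot: [-0.0, 0.999, -0.042, -0.0]
contact_force: [-0.4, -0.9, -0.6]
grip_width: -0.0
```

```bash
python3 -c "
from h import *
where()
c=capture('wrist');cv2.imwrite('pics/w10.png',cv2.resize(c['image'][60:260,200:440,::-1],None,fx=3,fy=3,interpolation=cv2.INTER_CUBIC))
print([x['location'] for x in spot_in('lever_tip',c)])
for n in (65,0,-180): pass
q=lambda X:((proj(b2w(X,b),c)-[200,60])*3).round(0).tolist()
print('pivot',q([65,-135,60]))
for a in (1.2,1.3,1.4,1.5,1.571): print(a,q([65-60*np.cos(a),-135,60+60*np.sin(a)]))
t=np.radians(110);print('lid corner 110',q([65-132*np.cos(t),-90,60+132*np.sin(t)]),'rear right box',q([65,-90,55]))
k=capture('side');g=k['image'][110:140,290:320].max(2);m=np.argwhere(g<60);print('side drum',m.mean(0)[::-1]+[290,110])
"
```

```text
grasp in box [  69.5 -134.8  301.5] yaw/tilt [   0.3    0.  -180. ]
[]
pivot [[377.0, 334.0]]
1.2 [[377.0, 422.0]]
1.3 [[377.0, 409.0]]
1.4 [[377.0, 395.0]]
1.5 [[377.0, 379.0]]
1.571 [[377.0, 368.0]]
lid corner 110 [[215.0, 266.0]] rear right box [[273.0, 330.0]]
side drum [305.3415 125.3659]
```

View pics/w10.png

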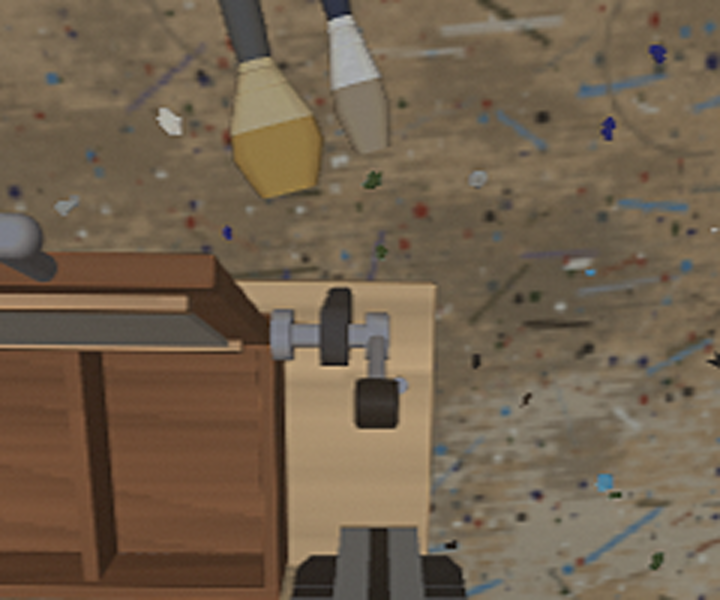

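The drum centre row (402) suggests about 1.33 rad, too close to the 1.3 threshold to trust. Repair: push the lever fully up now, then lower the lid below 0.4 rad and raise it again, so that both steps are surely met in order.

```bash
python3 -c "
from h import *
tgt([15,-138,300]);tgt([15,-138,122])"
```

```text
[15, -138, 300] [-54.5   2.6   1.5] [-0.   0.   0.4]
[15, -138, 122] [-54.5   2.7 179.5] [-0.   0.   0.4]
```

apply_moves --rows "-54 3 0 0 0 0 -1;-54 3 50 0 0 0 -1;-54 3 100 0 0 0 -1;-54 3 150 0 0 0 -1;-54 3 179 0 0 0 -1"

```text
time: 19.62
tool_pos: [0.5736, -0.1276, 0.0671]
tcp_rot: [-0.0, 0.999, -0.041, -0.002]
contact_force: [0.3, -0.3, -0.8]
grip_width: 0.001
```

apply_moves --rows "10 0 0 0 0 0 -1;18 0 0 0 0 0 -1;24 0 0 0 0 0 -1;30 0 0 0 0 0 -1;30 0 0 0 0 0 -1"

```text
time: 20.25
tool_pos: [0.6048, -0.1309, 0.072]
tcp_rot: [0.0, 0.999, -0.043, -0.0]
contact_force: [-6.3, -0.0, 3.5]
grip_width: 0.0
```

```bash
python3 -c "
from h import *
where();k=capture('side');g=k['image'][110:140,290:320].max(2);m=np.argwhere(g<60);print('side drum',m.mean(0)[::-1]+[290,110],len(m))"
```

```text
grasp in box [  45.4 -138.4  124. ] yaw/tilt [  0.2   0.1 180. ]
side drum [304.8606 117.5737] 251
```

apply_moves --rows "3 0 0 0 0 0 -1;6 0 0 0 0 0 -1;6 0 0 0 0 0 -1"

```text
time: 20.68
tool_pos: [0.6055, -0.1309, 0.0719]
tcp_rot: [-0.0, 0.999, -0.043, -0.006]
contact_force: [-27.4, 3.5, 14.3]
grip_width: -0.004
```

apply_moves --rows "2 0 0 0 0 0 -1;4 0 0 0 0 0 -1;4 0 0 0 0 0 -1"

```text
time: 21.05
tool_pos: [0.6058, -0.131, 0.072]
tcp_rot: [-0.001, 0.999, -0.043, -0.01]
contact_force: [-42.0, 4.8, 19.4]
grip_width: -0.003
```

Hard stop reached: the lever is fully up. Back off and measure again.

apply_moves --rows "-20 0 0 0 0 0 -1;-40 0 -20 0 0 0 -0.4;-40 0 -80 0 0 0 -0.4;-40 0 -140 0 0 0 -0.4;-40 0 -180 0 0 0 -0.4"

```text
time: 21.68
tool_pos: [0.576, -0.1283, 0.2553]
tcp_rot: [0.001, 0.999, -0.043, 0.003]
contact_force: [-0.0, 0.6, -0.4]
grip_width: 0.302
```

```bash
python3 -c "
from h import *
where();k=capture('side');g=k['image'][110:140,290:320].max(2);m=np.argwhere(g<60);print('side drum',m.mean(0)[::-1]+[290,110],len(m))
c=capture('wrist')
for a in (1.3,1.4,1.571): print(a,proj(b2w([65-60*np.cos(a),-135,60+60*np.sin(a)],b),c)[0])
u=proj(b2w([55,-135,115],b),c)[0].astype(int);g=c['image'][u[1]-25:u[1]+25,u[0]-9:u[0]+9].max(2);m=np.argwhere(g<55);print(m.mean(0)[::-1]+u-[9,25],len(m),m.min(0)[0]+u[1]-25,m.max(0)[0]+u[1]-25)
tgt([122.6,0,300],yaw=90)"
```

```text
grasp in box [  16.2 -138.3  307.3] yaw/tilt [  0.2  -0.3 179.9]
side drum [300.8333 123.3333] 42
1.3 [322.0619 149.2697]
1.4 [322.0601 144.0052]
1.571 [322.0698 134.4882]
[321.1373 134.2189] 233 121 142
[122.6, 0, 300] [ 105.4 -138.2   11.3] [  0.6  -0.4 -89.8]
```

The side view now reads 1.57, so it was ~1.35 before. I'll redo the lid cycle for certainty: back over the bar.

apply_moves --rows "30 -30 11 0 0 -10 -0.4;60 -60 11 0 0 -20 -0.4;90 -100 11 0 0 -30 -0.4;105 -138 11 0 0 -40 -0.4;105 -138 11 0 0 -50 -0.4"

```text
time: 22.4
tool_pos: [0.6927, 0.0038, 0.2375]
tcp_rot: [-0.001, 0.922, 0.388, -0.001]
contact_force: [0.2, -0.9, 0.4]
grip_width: 0.297
```

apply_moves --rows "0 0 0 0 0 -10 -0.4;0 0 0 0 0 -20 -0.4;0 0 0 0 0 -30 -0.4;0 0 0 0 0 -40 -0.4;0 0 0 0 0 -40 -0.4"

```text
time: 23.02
tool_pos: [0.6918, 0.0005, 0.239]
tcp_rot: [-0.0, 0.737, 0.676, -0.0]
contact_force: [1.1, 0.1, 0.2]
grip_width: 0.3
```

```bash
python3 -c "
from h import *
where();tgt([122.6,0,219],yaw=90);t=np.radians(110);c=capture('wrist')
print(proj(b2w([[122.1,55,217],[122.1,-55,217]],b),c));cv2.imwrite('pics/x.png',c['image'][:,:,::-1]);print(spot_in('lid_bar',c))"
```

```text
grasp in box [120.2   0.2 291. ] yaw/tilt [  90.2   -0.  -180. ]
[122.6, 0, 219] [-0.2  2.4 72. ] [-0.  -0.   0.2]
[[329.2499 136.5837]
 [328.2376 279.0188]]
[{'location': [0.6749, 0.0176, 0.1815], 'score': 0.92}]
```

apply_moves --rows "0 2 30 0 0 0 -0.4;0 2 55 0 0 0 -0.4;0 2 68 0 0 0 -0.4;0 2 72 0 0 0 -0.4;0 2 72 0 0 0 -0.4"

```text
time: 23.75
tool_pos: [0.6937, 0.0002, 0.1684]
tcp_rot: [0.0, 0.737, 0.676, 0.0]
contact_force: [0.4, -0.0, -0.4]
grip_width: 0.301
```

apply_moves --rows "0 0 0 0 0 0 -1;0 0 0 0 0 0 -1;0 0 0 0 0 0 -1;0 0 0 0 0 0 -1"

```text
time: 24.25
tool_pos: [0.694, 0.0002, 0.1692]
tcp_rot: [0.001, 0.737, 0.676, 0.001]
contact_force: [-0.9, 0.6, 5.0]
grip_width: 0.099
```

```bash
python3 -c "
from h import *
arc([100,90,80,70,60,50,40])"
```

```text
grasp in box [122.3   0.1 221.2] yaw/tilt [ 90.2  -0.  179.9]
[-0.9324  0.6161  5.0281] 0.09949681162950434
100
[np.float64(94.49924567037736), 0, np.float64(226.46289475303874)] [ -0.  -28.   -5.3] [ 0.1 -0.   0.2]
90
[np.float64(65.49999999999999), 0, np.float64(229.0)] [  0.1 -56.9  -7.9] [ 0.1 -0.   0.2]
80
[np.float64(36.50075432962262), 0, np.float64(226.46289475303874)] [  0.2 -86.   -5.5] [ 0.1 -0.   0.2]
70
[np.float64(8.382636064613308), 0, np.float64(218.9286676712467)] [   0.3 -114.1    2. ] [ 0.1 -0.   0.2]
60
[np.float64(-18.000000000000014), 0, np.float64(206.62624243200125)] [   0.4 -140.5   14.2] [ 0.1 -0.   0.2]
50
[np.float64(-41.845530817652076), 0, np.float64(189.92942200086932)] [   0.5 -164.4   30.9] [ 0.1 -0.   0.2]
40
[np.float64(-62.42942200086932), 0, np.float64(169.34553081765205)] [   0.6 -185.    51.4] [ 0.1 -0.   0.2]
```

apply_moves --rows "0 -22 -3.5 0 0 0 -1;0 -45 -5.5 0 0 0 -1;0 -68 -5.5 0 0 0 -1;0 -90 -3 0 0 0 -1;0 -112 3 0 0 0 -1"

```text
time: 24.88
tool_pos: [0.5839, 0.0107, 0.1677]
tcp_rot: [0.003, 0.736, 0.677, 0.004]
contact_force: [4.8, 2.2, 2.7]
grip_width: 0.097
```

```bash
python3 -c "
from h import *
arc([62,54,46,38,30])"
```

```text
grasp in box [ 11.4   0.7 219.7] yaw/tilt [ 90.3  -0.1 179.5]
[4.7502 2.1993 2.6879] 0.09674021637745148
62
[np.float64(-12.90175098524378), 0, np.float64(209.4522480074408)] [ -0.7 -24.8  10.1] [ 0.5 -0.1  0.3]
54
[np.float64(-32.66013713284302), 0, np.float64(197.10583806061624)] [ -0.6 -44.7  22.2] [ 0.5 -0.1  0.3]
46
[np.float64(-50.50794786665254), 0, np.float64(182.12974665655474)] [ -0.5 -62.7  37. ] [ 0.5 -0.1  0.3]
38
[np.float64(-66.09779585232255), 0, np.float64(164.81546637938493)] [ -0.5 -78.4  54.2] [ 0.5 -0.1  0.3]
30
[np.float64(-79.12624243200128), 0, np.float64(145.5)] [ -0.5 -91.6  73.4] [ 0.5 -0.1  0.3]
```

apply_moves --rows "0 -22 10 0 0 0 -1;0 -42 22 0 0 0 -1;0 -59 37 0 0 0 -1;0 -75 54 0 0 0 -1;0 -88 73 0 0 0 -1"

```text
time: 25.5
tool_pos: [0.4952, 0.0187, 0.0933]
tcp_rot: [0.001, 0.736, 0.677, 0.003]
contact_force: [7.3, 2.6, 1.1]
grip_width: 0.097
```

```bash
python3 -c "
from h import *
arc([22,15,9])"
```

```text
grasp in box [-77.4   0.7 145.3] yaw/tilt [ 90.3  -0.2 179.7]
[7.341  2.5878 1.1199] 0.09706400986225415
22
[np.float64(-89.33970371265349), 0, np.float64(124.5593011004573)] [ -0.8 -12.3  20.6] [ 0.3 -0.2  0.3]
15
[np.float64(-95.80961299027442), 0, np.float64(105.22278053212096)] [ -0.8 -18.9  39.9] [ 0.3 -0.2  0.3]
9
[np.float64(-99.44395287938801), 0, np.float64(88.12455566171856)] [ -0.9 -22.6  57. ] [ 0.3 -0.2  0.3]
```

Down to ~9° (0.16 rad), hold, check the lever still up.

apply_moves --rows "0 -11 20 0 0 0 -1;0 -17 39 0 0 0 -1;0 -21 57 0 0 0 -1;0 -21 57 0 0 0 -1;0 -21 57 0 0 0 -1"

```text
time: 26.12
tool_pos: [0.4734, 0.0203, 0.0332]
tcp_rot: [-0.001, 0.736, 0.677, 0.001]
contact_force: [4.5, 4.5, -5.9]
grip_width: 0.102
```

```bash
python3 -c "
from h import *
arc([10,20,30,36,44])
k=capture('side');g=k['image'][110:140,285:320].max(2);m=np.argwhere(g<60);print('side drum',m.mean(0)[::-1]+[285,110],len(m))
for a in (0,10,20): 
  t=np.radians(a);print(a,proj(b2w([[65-167*np.cos(t),y,60+167*np.sin(t)] for y in(55,-55)],b),k).round(0).tolist())
r=trace('lid_bar',k);print([ (np.argwhere(x['region']).min(0),np.argwhere(x['region']).max(0),x['score']) for x in r[:2]])"
```

```text
grasp in box [-99.    0.3  85.2] yaw/tilt [  90.3   -0.1 -180. ]
[ 4.5204  4.4938 -5.8661] 0.10231021779983678
10
[np.float64(-98.96289475303874), 0, np.float64(90.99924567037736)] [-0.4  0.1 -5.9] [-0.  -0.1  0.3]
20
[np.float64(-91.4286676712467), 0, np.float64(119.11736393538668)] [ -0.4   7.6 -34. ] [-0.  -0.1  0.3]
30
[np.float64(-79.12624243200128), 0, np.float64(145.5)] [ -0.4  19.9 -60.4] [-0.  -0.1  0.3]
36
[np.float64(-69.60583806061624), 0, np.float64(160.16013713284303)] [ -0.4  29.4 -75. ] [-0.  -0.1  0.3]
44
[np.float64(-54.629746656554744), 0, np.float64(178.00794786665256)] [ -0.4  44.4 -92.9] [-0.  -0.1  0.3]
side drum [300.8537 123.4146] 41
0 [[329.0, 211.0], [350.0, 181.0]]
10 [[328.0, 201.0], [350.0, 171.0]]
20 [[325.0, 189.0], [347.0, 160.0]]
[(array([148, 252]), array([209, 338]), 0.58)]
```

Lid near 8°, lever at full up: step 1 surely met. Raise again along the tightened arc.

apply_moves --rows "0 4 -20 0 0 0 -1;0 11 -38 0 0 0 -1;0 20 -56 0 0 0 -1;0 32 -73 0 0 0 -1;0 46 -90 0 0 0 -1"

```text
time: 26.85
tool_pos: [0.5156, 0.0161, 0.1232]
tcp_rot: [-0.004, 0.736, 0.677, -0.003]
contact_force: [-11.0, 2.0, 3.5]
grip_width: 0.102
```

```bash
python3 -c "
from h import *
arc([44,52,60,68,76])"
```

```text
grasp in box [-56.1  -0.  175.2] yaw/tilt [  90.3   -0.  -179.4]
[-10.9677   1.986    3.529 ] 0.1016152913975729
44
[np.float64(-54.629746656554744), 0, np.float64(178.00794786665256)] [-0.   2.  -2.9] [-0.6 -0.   0.3]
52
[np.float64(-37.31546637938493), 0, np.float64(193.59779585232258)] [ -0.1  19.2 -18.6] [-0.6 -0.   0.3]
60
[np.float64(-18.000000000000014), 0, np.float64(206.62624243200125)] [ -0.2  38.3 -31.9] [-0.6 -0.   0.3]
68
[np.float64(2.940698899542703), 0, np.float64(216.8397037126535)] [ -0.3  59.2 -42.3] [-0.6 -0.   0.3]
76
[np.float64(25.099043434855496), 0, np.float64(224.0393862880914)] [ -0.4  81.2 -49.7] [-0.6 -0.   0.3]
```

apply_moves --rows "0 19 -17 0 0 0 -1;0 38 -30 0 0 0 -1;0 58 -40 0 0 0 -1;0 79 -47 0 0 0 -1;0 99 -50 0 0 0 -1"

```text
time: 27.48
tool_pos: [0.6174, 0.0062, 0.1773]
tcp_rot: [0.0, 0.737, 0.676, -0.0]
contact_force: [-8.4, -0.9, 11.4]
grip_width: 0.099
```

```bash
python3 -c "
from h import *
arc([84,92,100,106,110])"
```

```text
grasp in box [ 45.6  -0.7 229.3] yaw/tilt [  90.2    0.  -180. ]
[-8.4454 -0.9345 11.3645] 0.09857347702363524
84
[np.float64(48.04374663430187), 0, np.float64(228.08515652650163)] [0.7 2.4 1.2] [-0.   0.   0.2]
92
[np.float64(71.32821594931767), 0, np.float64(228.898268112189)] [ 0.6 25.7  0.4] [-0.   0.   0.2]
100
[np.float64(94.49924567037736), 0, np.float64(226.46289475303874)] [ 0.5 48.9  2.8] [-0.   0.   0.2]
106
[np.float64(111.53143842143885), 0, np.float64(222.53070322169924)] [ 0.5 65.9  6.7] [-0.   0.   0.2]
110
[np.float64(122.61736393538668), 0, np.float64(218.9286676712467)] [ 0.4 77.  10.3] [-0.   0.   0.2]
```

apply_moves --rows "0 25 -1 0 0 0 -1;0 48 1 0 0 0 -1;0 66 5 0 0 0 -1;0 79 9 0 0 0 -1;0 79 9 0 0 0 -1"

```text
time: 28.1
tool_pos: [0.6978, -0.0013, 0.1654]
tcp_rot: [0.001, 0.737, 0.676, 0.0]
contact_force: [4.7, -2.9, 2.3]
grip_width: 0.1
```

apply_moves --rows "0 0 0 0 0 0 -1;0 0 0 0 0 0 -1;0 0 0 0 0 0 -1"

```text
time: 28.48
tool_pos: [0.6972, -0.0012, 0.1657]
tcp_rot: [0.001, 0.737, 0.676, 0.0]
contact_force: [4.5, -3.6, 2.7]
grip_width: 0.1
```

```bash
python3 -c "
from h import *
arc([110])"
```

```text
grasp in box [125.7  -0.9 217.7] yaw/tilt [ 90.2   0.1 179.9]
[ 4.4829 -3.5652  2.6669] 0.10004745911153541
110
[np.float64(122.61736393538668), 0, np.float64(218.9286676712467)] [ 1.  -3.2 -1.2] [0.1 0.1 0.2]
```

Lid at ~110–111° by kinematics. Release, rise, and check.

apply_moves --rows "0 0 0 0 0 0 -0.4;0 0 0 0 0 0 -0.4;0 0 0 0 0 0 -0.4;0 0 -30 0 0 0 -0.4;0 0 -85 0 0 0 -0.4"

```text
time: 29.1
tool_pos: [0.6953, 0.0003, 0.2477]
tcp_rot: [-0.003, 0.737, 0.676, -0.002]
contact_force: [1.1, -0.4, 0.1]
grip_width: 0.298
```

```bash
cat > lidchk.py <<'E'
from h import *
for n in ('side','scene'):
    k=capture(n);r=trace('lid_bar',k)
    # left-most lid corner (y=+90, tip of lid)
    i=k['image'];hsv=cv2.cvtColor(i,cv2.COLOR_RGB2HSV)
    for x in r[:1]:
        m=x['region'];ys,xs=np.nonzero(m);j=xs.argmin();print(n,x['score'],'leftmost',xs[j],ys[j],'top',xs[ys.argmin()],ys.min())
    for a in (100,105,110,115):
        t=np.radians(a);print(a,proj(b2w([[65-132*np.cos(t)+5*np.sin(t),90,60+132*np.sin(t)+5*np.cos(t)],[65-132*np.cos(t)-5*np.sin(t),90,60+132*np.sin(t)-5*np.cos(t)],[65-132*np.cos(t),-90,60+132*np.sin(t)]],b),k).round(1).tolist())
E
python3 lidchk.py; python3 -c "
from h import *
where();tgt([97,-141,300],yaw=90);tgt([97,-141,115],yaw=90)"
```

```text
side 0.74 leftmost 224 144 top 255 95
100 [[233.0, 143.7], [237.1, 144.3], [282.1, 103.2]]
105 [[228.6, 143.5], [232.4, 143.7], [277.9, 103.1]]
110 [[224.5, 143.7], [228.1, 143.5], [273.9, 103.4]]
115 [[220.6, 144.3], [223.9, 143.7], [270.1, 104.0]]
scene 0.91 leftmost 240 148 top 270 119
100 [[245.5, 147.3], [248.7, 147.4], [295.1, 128.2]]
105 [[242.0, 147.6], [245.1, 147.4], [291.6, 128.4]]
110 [[238.7, 148.3], [241.6, 147.7], [288.3, 129.0]]
115 [[235.5, 149.4], [238.2, 148.4], [285.1, 129.9]]
grasp in box [125.3   0.4 304.9] yaw/tilt [ 90.3  -0.  179.8]
[97, -141, 300] [-141.2  -29.2    4.8] [ 0.2 -0.   0.3]
[97, -141, 115] [-141.3  -29.9  189.8] [ 0.2 -0.   0.3]
```

Lid measures 110.6° (side) and 108° (scene). Now go behind the lever with shut fingers and press it down.

apply_moves --rows "-60 -10 0 0 0 0 -1;-115 -25 0 0 0 0 -1;-141 -30 0 0 0 0 -1;-141 -30 30 0 0 0 -1;-141 -30 80 0 0 0 -1"

```text
time: 29.92
tool_pos: [0.6548, -0.1387, 0.1702]
tcp_rot: [0.001, 0.737, 0.676, 0.001]
contact_force: [0.1, -0.3, -1.3]
grip_width: -0.002
```

```bash
python3 -c "
from h import *
where();print(state()['contact_force'],state()['grip_width']);tgt([97,-141,115],yaw=90)"
```

```text
grasp in box [  95.7 -141.7  222.2] yaw/tilt [ 90.2   0.  179.9]
[ 0.1176 -0.2602 -1.3469] -0.0023782728476721376
[97, -141, 115] [  0.7   0.9 107.2] [0.1 0.  0.2]
```

apply_moves --rows "0 3 40 0 0 0 -1;0 3 75 0 0 0 -1;0 3 98 0 0 0 -1;0 3 107 0 0 0 -1;0 3 107 0 0 0 -1"

```text
time: 30.55
tool_pos: [0.6568, -0.138, 0.0623]
tcp_rot: [-0.001, 0.737, 0.676, -0.001]
contact_force: [-0.4, -0.0, -0.7]
grip_width: 0.0
```

apply_moves --rows "0 -12 0 0 0 0 -1;0 -24 0 0 0 0 -1;0 -36 0 0 0 0 -1;0 -48 0 0 0 0 -1;0 -60 0 0 0 0 -1"

```text
time: 31.18
tool_pos: [0.5971, -0.1331, 0.0639]
tcp_rot: [0.0, 0.737, 0.676, 0.0]
contact_force: [1.9, 0.0, 0.5]
grip_width: -0.005
```

```bash
python3 -c "
from h import *
where();print(state()['contact_force']);tgt([10,-141,100],yaw=90);tgt([5,-141,84],yaw=90)
c=capture('side')
print(spot_in('lever_tip',c))"
```

```text
grasp in box [  37.9 -141.3  115.9] yaw/tilt [ 90.2   0.  180. ]
[1.9042 0.0289 0.5107]
[10, -141, 100] [  0.4 -27.9  15.9] [0.  0.  0.2]
[5, -141, 84] [  0.4 -32.9  31.9] [0.  0.  0.2]
[{'location': [0.5931, -0.123, 0.0931], 'score': 0.67}, {'location': [0.4169, -0.1489, 0.0112], 'score': 0.51}, {'location': [0.4548, 0.197, 0.0153], 'score': 0.33}]
```

Pushing works (lever middle moved forward to x 0.593). Continue forward and down.

apply_moves --rows "0 -12 2 0 0 0 -1;0 -22 8 0 0 0 -1;0 -30 16 0 0 0 -1;0 -33 24 0 0 0 -1;0 -33 30 0 0 0 -1"

```text
time: 31.9
tool_pos: [0.5641, -0.1302, 0.0326]
tcp_rot: [-0.001, 0.737, 0.676, -0.0]
contact_force: [-1.2, -0.0, 1.4]
grip_width: 0.0
```

apply_moves --rows "0 0 2 0 0 0 -1;0 0 4 0 0 0 -1;0 0 4 0 0 0 -1"

```text
time: 32.28
tool_pos: [0.5644, -0.1303, 0.0316]
tcp_rot: [-0.0, 0.737, 0.676, -0.0]
contact_force: [-8.0, 2.1, 13.5]
grip_width: 0.001
```

```bash
python3 -c "
from h import *
where();print(state()['contact_force'])"
```

```text
grasp in box [   5.1 -141.4   83.6] yaw/tilt [  90.2    0.  -179.9]
[-8.0087  2.1455 13.4711]
```

Same TCP height (0.0316) and force as the initial touch on the level lever. Press slightly more, then lift clear.

apply_moves --rows "0 0 3 0 0 0 -1;0 0 3 0 0 0 -1"

```text
time: 32.52
tool_pos: [0.5645, -0.1304, 0.0311]
tcp_rot: [0.0, 0.737, 0.676, -0.0]
contact_force: [-14.3, 3.1, 23.9]
grip_width: -0.002
```

apply_moves --rows "0 0 -30 0 0 0 -1;0 0 -80 0 0 0 -1;0 0 -130 0 0 0 -1;0 -60 -160 0 0 0 -1;0 -60 -160 0 0 0 -1"

```text
time: 33.15
tool_pos: [0.5048, -0.1254, 0.19]
tcp_rot: [0.002, 0.737, 0.676, 0.001]
contact_force: [0.8, -0.2, 0.3]
grip_width: 0.002
```

```bash
python3 lidchk.py; python3 -c "
from h import *
where();s=state();print(s['time'],s['contact_force'])
for n,roi in (('side',(135,165,305,335)),('scene',(160,190,318,345))):
  k=capture(n);y0,y1,x0,x1=roi;g=k['image'][y0:y1,x0:x1].max(2);m=(g<60).astype('uint8')
  nn,l,st,ce=cv2.connectedComponentsWithStats(m);print(n,[(st[i,4],(ce[i]+[x0,y0]).round(1)) for i in range(1,nn) if st[i,4]>8])
  for a in (0,.1,.2): print(a,proj(b2w([65-60*np.cos(a),-135,60+60*np.sin(a)],b),k)[0].round(1))
  for t in ('pot','tube','tape'): print(t,[x['location'] for x in spot_in(t,k)[:1]])
"
```

```text
side 0.8 leftmost 225 144 top 254 96
100 [[233.0, 143.7], [237.1, 144.3], [282.1, 103.2]]
105 [[228.6, 143.5], [232.4, 143.7], [277.9, 103.1]]
110 [[224.5, 143.7], [228.1, 143.5], [273.9, 103.4]]
115 [[220.6, 144.3], [223.9, 143.7], [270.1, 104.0]]
scene 0.8 leftmost 240 148 top 270 118
100 [[245.5, 147.3], [248.7, 147.4], [295.1, 128.2]]
105 [[242.0, 147.6], [245.1, 147.4], [291.6, 128.4]]
110 [[238.7, 148.3], [241.6, 147.7], [288.3, 129.0]]
115 [[235.5, 149.4], [238.2, 148.4], [285.1, 129.9]]
grasp in box [ -54.2 -141.5  237.1] yaw/tilt [  90.2   -0.  -179.9]
33.35 [-0.1186 -0.233   0.0957]
side [(np.int32(43), array([322.5, 150.5]))]
0 [323.2 150. ]
0.1 [323.1 148. ]
0.2 [322.8 145.9]
pot [[0.6419, 0.1944, 0.0705]]
tube [[0.4549, 0.1972, 0.0161]]
tape [[0.4199, -0.1509, 0.013]]
scene [(np.int32(24), array([331.4, 177.7]))]
0 [331.2 177. ]
0.1 [331.2 174.8]
0.2 [330.9 172.7]
pot [[0.6313, 0.2036, 0.0672]]
tube [[0.456, 0.1987, 0.0171]]
tape [[0.415, -0.1494, 0.0115]]
```

Every check is good, so I'm handing in.

```bash
python3 -c "
from bench import *
print(close_job())"
```

```text
the job is handed in; nothing more can be done
None
```

The painting box is set up and handed in at about 33 s. The lid stands at about 110° with the lever clamped down, and the gripper is clear of everything.

**Last checks**
- **Lid:** the side view gives about 109.5° and the scene view about 108°, both well within the 6° allowed.
- **Lever:** it is level within about 0.05 rad in both views. It was pressed onto its stop with about 24 N.
- **Objects:** the tube and tape were located within about 5 mm of their starting positions. The pot was within 3 mm in the side view. The scene view gave no reliable starting position for it, and now reads about 14 mm from the side view.
- **Gripper:** the contact force reads about 0 N.

**What disagreed or went wrong**
- **Tool tip offset:** the fingertips sit about 37 mm behind the reported TCP. My first grip on the lever closed on air. I found the offset by touching the drum and corrected every later grasp for it.
- **First lever lift:** it stopped at about 1.35 rad, too close to the 1.3 threshold to trust, and I only noticed after raising the lid. I pushed the lever against its upper stop (reads 1.57) and lowered the lid to about 8°. Then I raised it to 110° again, so both intermediate steps were met in order.

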